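# Load fixings jars into a spring-gated carrier after sweeping its bed

## Robot

A 7-joint arm with a two-finger parallel gripper is mounted at the origin on the work surface; the furniture and walls round the work are solid. World frame = base frame: x ahead of the robot, y to its left, z up, the work surface at z = 0. Lengths are in m, angles in rad, forces in N, time in s.
With the tool pointing down it reaches from about 0.375 to 0.925 m from the base axis. Payload 3.1 kg.
Tool frame: the origin (TCP) lies between the finger pads; the fingertips stand 19 mm ahead of it and the grasp point (between the pads) is the TCP; z points along the fingers, y is the line along which they close (so a half turn about z gives the same grasp; the last joint's range is limited). The gripper opens to 85 mm and grips with 20 to 120 N. Pads are 22 mm wide; open, the fingers measure 114 mm over their backs; the gripper's body (76 mm by 85 mm) begins 54 mm behind the grasp point. The pads swing forward as they close: fully open they stand 13 mm farther back than shut.
Start: joints at [-1.307, 0.383, 0.044, 1.598, -0.018, 1.161, -0.05], TCP at [0.23, 0.608, 0.25] pointing down, gripper open.
Joint ranges: [-2.61, 2.61], [-0.41, 2.15], [-1.48, 1.57], [0, 2.5], [-1.57, 4.71], [0.05, 1.97], [-2.85, 2.85]. Speed limits (rad/s): [2.79, 2.79, 3.14, 3.14, 3.14, 3.14, 3.14].

## Interface

Orientations are given as a unit quaternion [x, y, z, w].
In Python, from bench import move_ptp, movel, move_j, move_gripper, pause, inverse_kinematics, read_camera, camera_params, MotionError, sign_off, look_for, tip_of, read_time_s, read_qpos, read_joint_vel, read_effort, read_eef_pos, read_tcp_rot, read_ft_force, read_ft_torque, read_finger_gap, read_grasp_force gives the robot as it stands. Calls block until the motion is done:
- move_ptp(position, orientation): joint-space move of the TCP to a pose.
- movel(position, orientation=None, speed=0.15): straight line of the TCP; orientation=None keeps the orientation; speed is the mean speed in m/s.
- move_j(angles): joint-space move.
- move_gripper(opening, effort=None): finger opening in m; effort is the grip in N (None keeps the last); returns when the fingers have stopped.
- pause(seconds).
- inverse_kinematics(position, orientation): joint angles nearest the present ones, or None.
- read_camera(name): name is "scene" or "top" or "wrist"; returns the picture (420x560x3 uint8, red, green, blue); there is no depth.
- camera_params(name): a dict with "K" (3x3 intrinsics, pixels), "camera_from_world" (4x4, takes a point from world to camera coordinates). Camera axes: x right, y down, z forward; pixel columns grow to the right and rows downward; lengths in m; the calibration is good to about 2 mm. A picture is of the moment at which its call begins: read the wrist's pose just before it. camera_params takes no time and is no camera call; for the wrist camera it gives the pose at the moment of the call.
A pose or a line that the arm cannot do raises MotionError and nothing moves.
- sign_off(): hands the job in; it is judged then, once.
Trained networks look in the newest picture that a camera, given by its name, has taken for a name from the list of things; names that differ only in an ending like _2 or _b are one class to them, and where a whole thing is asked for, a point or a joint stands for the part that bears it (a point fixed in the world has none). Each returns a list of dicts, best first, with "confidence" (0 to 1); they miss things now and then, are a little off and sometimes report something else, mostly with a low value. They report only what shows in the picture. A call takes as long as a camera call. They do not tell look-alikes from the thing itself.
- look_for(camera, name): "at" ([column, row] in pixels, amid what is visible of it).
- tip_of(camera, name): "at" ([column, row] in pixels: a listed point, or the origin of a listed thing).
Readings, each from a call of its own:
- read_time_s(): time.
- read_qpos(): joint angles.
- read_joint_vel(): joint speeds.
- read_effort(): joint torques, N m.
- read_eef_pos(): TCP position.
- read_tcp_rot(): TCP orientation.
- read_ft_force(): force on the tool from outside, world axes, zero at the start.
- read_ft_torque(): the same for the moment, N m.
- read_finger_gap(): finger opening in m.
- read_grasp_force(): force on a finger pad.
Only numpy, scipy, OpenCV 4.12 (cv2) and the standard library are available. Lean on these libraries where they do the work, as an engineer would, in place of code of your own. Each camera call takes 0.05 s, during which the arm holds its last target. There are 200 camera calls.

## Task

Push the wedge key fully home into the slot at the end of the jar carrier so that it holds the spring gate open, then, with the scraper block, sweep every loose nut off the carrier's bed into the catch tray at its other end, without touching the nuts on the bed with the fingers. Leaving the key in, stand all the jars that are there upright on the bed between the fence and the gate; only then draw the key out so that the gate springs shut against the jars. Finish with the key lying flat and the scraper standing on the bench, and do not disturb the solvent bottle or the torque driver.

Things in the scene. Friction and masses are not known exactly. Their poses are not given: they have to be found in the camera images.
- carrier: Fixed jar carrier, aluminium plate 24 mm high (its top is the bed), x -56..42, y -85..168 mm, with a narrower key landing of the same height behind it (x -34..12, y to 205). Origin: on the bench, under the middle of the bed. Fence: 18 mm high bar on the +x side, inner face at x=+30, y -85..88; the spring gate lies opposite (see gate). Two guide lugs, 20 mm high on the bed, stand at x -59..-47, y +-55.
- lane (a point): Middle of the loading lane, on the bed (carrier x=0, y=0, z=24 mm), its axes those of the carrier. The lane is the bed between gate and fence, y -85..85. At y=-85 it is open and drops into the catch tray; at y=85..90 the stop lip of the key slot (x -8..30) closes its other end.
- tray (a point): Middle of the catch tray's floor (carrier x=0, y=-121, z=3 mm). Dark sheet tray that follows the -y end of the bed, 21 mm lower: inside x -47..47, y -156..-85, rim z=26 mm.
- slot_mouth (a point): Middle of the mouth of the closed key slot, on the slot floor (carrier x=-6, y=147, z=24 mm). The slot lies between the gate and the flat face (carrier x=0) of a key block (x 0..40, y 88..147, top z=42) at the +y end; its floor is the bed plate; it is open to +y and above, and ends at a stop lip at y=90.
- gate (a joint): Spring gate: dark bar 12 mm thick, carrier y -85..147, z 26..43 mm, upright roller (radius 6) at its +y end. 0 = closed (inner face at carrier x=-12, lane 42 mm, slot 12 mm wide); grows in m as it slides to -x; about 0.018 when held by the home key (lane 60, slot 30 mm); stop 0.020. Spring 2 N closed, 4.4 N open, towards the fence. Shut on jars it reads about 0.006.
- wedge_key: Loose steel wedge, 120 g, lying flat, 30 x 70 mm, 18 mm thick; origin: centre of its underside. +x side (x=15) flat, goes against the block; nose at y=-35 only 5 mm wide (x 10..15), widening on the -x side to 12 mm at y=-27 and 30 mm at y=15, then parallel. Black handle on top, 16 mm (x) by 34 mm (y), centred at x=0, y=15, z 17..48 mm (see key_handle).
- key_handle (a point): Point on the key's handle at key x=0, y=15, z=35 mm. The key is slid nose first along the slot floor towards carrier -y, axes parallel to the carrier's, with 8 to 20 N; home, the key's origin is at carrier x=-15, y=125, z=24 mm. It stays by friction when let go and is drawn out towards +y.
- scraper: Loose grey scraper block, 100 g; foot 50 mm (x) x 36 mm (y) x 16 mm, upright handle 40 mm (x) x 16 mm (y), z 16..50 mm. Origin: centre of its underside. Swept along the lane with its 50 mm side across it.
- jar_a: Screw-top jar of fixings, cream lid; body diameter 48 mm up to z=36, lid diameter 51 mm, z 36..49 mm. Origin: centre of its underside, z up. May be absent.
- jar_b: Screw-top jar of fixings, black lid; body diameter 48 mm up to z=36, lid diameter 51 mm, z 36..49 mm. Origin: centre of its underside, z up. May be absent.
- jar_c: Screw-top jar of fixings, black lid; body diameter 48 mm up to z=36, lid diameter 51 mm, z 36..49 mm. Origin: centre of its underside, z up. May be absent.
- nut_1: Loose steel coupling nut (hexagon), 13 x 26 (y) x 12 mm, 25 g, lying on the bed. Origin: centre of its underside at the start. May be absent.
- nut_2: Loose steel coupling nut (hexagon), 13 x 26 (y) x 12 mm, 25 g, lying on the bed. Origin: centre of its underside at the start. May be absent.
- nut_3: Loose steel coupling nut (hexagon), 13 x 26 (y) x 12 mm, 25 g, lying on the bed. Origin: centre of its underside at the start. May be absent.
- nut_4: Loose steel coupling nut (hexagon), 13 x 26 (y) x 12 mm, 25 g, lying on the bed. Origin: centre of its underside at the start. May be absent.
- bottle: Bystander: blue solvent bottle, diameter 67, 124 mm high, origin: centre of its underside. Not far from it a fixed tall stand is in the arm's way: rod 0.50 m high (radius 8 mm) at world x=0.326, y=-0.086 m, with a slanting arm at z=0.415 from there to x=0.14, y=-0.24.
- driver: Bystander: torque driver lying on the bench, 26 x 147 (y) x 26 mm, origin: centre of its underside.
Things that resemble listed ones, but are neither listed nor needed, are in the scene too. Leave any turquoise look-alike of the scraper alone.

How it is judged:
By the outcome, as a careful person would: the job done as asked, in the order asked, and still so for the second after the job is handed in, with the robot touching nothing.
Of jar_a, jar_b, jar_c only 2 to 3 are there at a start; the rules pass over those that are not, and their reading is None.
Of nut_1, nut_2, nut_3, nut_4 only 2 to 4 are there at a start; the rules pass over those that are not, and their reading is None.
At some moment in a run one of scraper, wedge_key may be knocked a few centimetres aside while the robot is not near it.
Once in a run the grip may slacken for a moment while it holds something.
It also fails if it takes over 192 s, if anything falls off the work surface, if the arm or the gripper's body presses on something with over 40 N, if the wrist force passes 120 N, or if a joint passes its speed limit or range.

## Working session

There is one attempt and no reset: what is moved stays moved. The work goes in short steps, each a Python script; the robot and the scene stay as the last script left them, time stands still between calls to the robot, and variables do not carry over. Pictures are saved under pics/ and viewed, at most 15 in all, crops included, and the job is handed in when it is done.

```bash
ls; mkdir -p pics; cat > first.py <<'E'
from bench import *
import cv2,numpy as np
for n in("scene","top"):
    cv2.imwrite(f"pics/{n}0.png",read_camera(n)[:,:,::-1])
    p=camera_params(n);print(n,p["K"].tolist() if hasattr(p["K"],'tolist') else p["K"]);print(np.round(np.array(p["camera_from_world"]),3))
    for k in["carrier","wedge_key","key_handle","slot_mouth","lane","tray","scraper","jar_a","jar_b","nut_1","bottle","driver","gate"]:
        for f in(look_for,tip_of):
            try:r=f(n,k)
            except Exception as e: r=[];print(k,f.__name__,e)
            print(k,f.__name__,[(np.round(d["at"]).astype(int).tolist(),round(d["confidence"],2)) for d in r[:6]])
print(read_time_s(),read_eef_pos(),read_tcp_rot(),read_finger_gap())
E
python3 first.py
```

```text
pics
scene [[521.6894016564523, 0.0, 272.5326215575696], [0.0, 521.6894016564523, 210.1676867282869], [0.0, 0.0, 1.0]]
[[ 0.827 -0.562 -0.016 -0.283]
 [-0.435 -0.622 -0.651  0.319]
 [ 0.356  0.546 -0.759  1.13 ]
 [ 0.     0.     0.     1.   ]]
carrier call []
carrier call [([306, 190], 0.97)]
wedge_key call [([211, 158], 0.53)]
wedge_key call [([213, 161], 0.54)]
key_handle call [([211, 159], 0.71)]
key_handle call [([208, 150], 0.53)]
slot_mouth call [([315, 188], 0.68)]
slot_mouth call []
lane call [([309, 186], 0.88), ([307, 189], 0.49)]
lane call [([300, 182], 0.66), ([375, 286], 0.25), ([216, 164], 0.22)]
tray call [([312, 188], 0.75)]
tray call [([347, 206], 0.74)]
scraper call [([205, 186], 0.7), ([269, 132], 0.69), ([159, 229], 0.55)]
scraper call [([208, 188], 0.84), ([271, 134], 0.77), ([157, 231], 0.67), ([209, 155], 0.19)]
jar_a call [([248, 205], 0.74), ([314, 244], 0.6)]
jar_a call [([317, 250], 0.96), ([250, 213], 0.67)]
jar_b call [([248, 205], 0.74), ([314, 244], 0.6)]
jar_b call [([317, 250], 0.96), ([250, 213], 0.67)]
nut_1 call [([313, 188], 0.48), ([321, 184], 0.
[... 1379 characters left out ...]
 181], 0.85)]
jar_a call [([337, 188], 0.78), ([248, 214], 0.64)]
jar_b call [([249, 209], 0.87), ([337, 181], 0.85)]
jar_b call [([337, 188], 0.78), ([248, 214], 0.64)]
nut_1 call [([246, 144], 0.47)]
nut_1 call [([242, 147], 0.64), ([266, 136], 0.61), ([336, 186], 0.37)]
bottle call [([404, 166], 0.95)]
bottle call [([396, 173], 0.78)]
driver call [([244, 263], 0.94)]
driver call [([257, 261], 0.77)]
gate call [([249, 212], 0.74), ([252, 160], 0.73)]
gate call it knows: bottle, carrier, driver, jar, key_handle, lane, nut, scraper, slot_mouth, tray, wedge_key
gate call []
2.6 [0.23010316 0.60793898 0.25028728] [1.79943891e-01 9.83676876e-01 1.64116023e-05 4.76896019e-06] 0.08510559983852765
```

View pics/scene0.png

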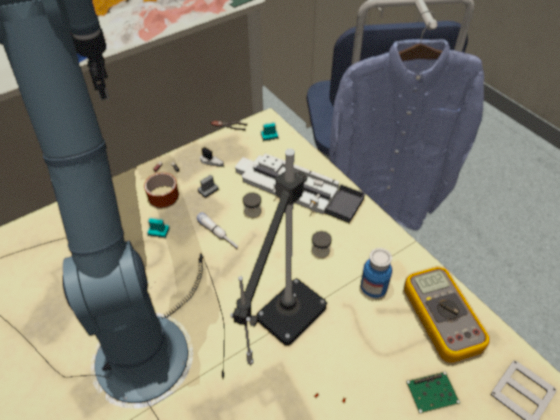

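```bash
python3 -c "
import cv2
a=cv2.imread('pics/top0.png');cv2.imwrite('pics/top0c.png',cv2.resize(a[80:345,110:450],(800,600),interpolation=cv2.INTER_CUBIC) if 0 else cv2.resize(a[90:340,120:440],None,fx=2.4,fy=2.4,interpolation=cv2.INTER_CUBIC))"
```

```text
(no output)
```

View pics/top0c.png

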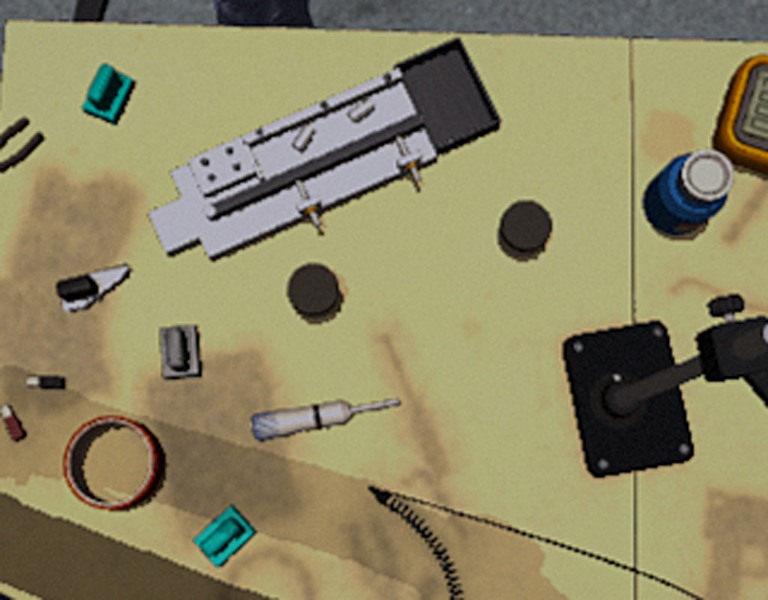

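```bash
cat > h.py <<'E'
from bench import *
import cv2,numpy as np
from scipy.optimize import least_squares
from scipy.spatial.transform import Rotation as R
def world(cam,px,z):
    K=np.array(cam["K"]);T=np.array(cam["camera_from_world"]);r=T[:3,:3].T@np.linalg.inv(K)@np.array([px[0],px[1],1.]);c=-T[:3,:3].T@T[:3,3]
    return c+r*(z-c[2])/r[2]
def proj(cam,P):
    K=np.array(cam["K"]);T=np.array(cam["camera_from_world"]);p=(T[:3,:3]@np.asarray(P).T).T+T[:3,3];p=p@K.T
    return p[:,:2]/p[:,2:]
def place(pose,P):
    x,y,a=pose;P=np.atleast_2d(P);c,s=np.cos(a),np.sin(a)
    return np.c_[x+c*P[:,0]-s*P[:,1],y+s*P[:,0]+c*P[:,1],P[:,2]]
def fit(obs,p0,f=1.):   # obs: list of (cam, local pts, pixels)
    g=lambda q:np.concatenate([(proj(c,place(q,P))-px).ravel() for c,P,px in obs])
    r=least_squares(g,p0,loss="soft_l1");return r.x,g(r.x)
def snap(n,name=None,crop=None,k=1):
    c=camera_params(n);im=read_camera(n)[:,:,::-1]
    if name:cv2.imwrite(f"pics/{name}.png",im)
    return c,im
def down(yaw): # tool z down, tool y axis at world angle yaw+90deg (tool x along yaw)
    return (R.from_euler("z",yaw)*R.from_euler("x",np.pi)).as_quat()
E
python3 - <<'E'
from h import *
c=camera_params("top")
f=lambda x,y:(x/2.4+120,y/2.4+90)
P=np.array([[12,205,24],[40,147,42],[40,88,42],[47,-156,26],[-47,-156,26],[-56,-85,24],[-56,168,24.]])/1e3
px=np.array([f(150,214),f(190,157),f(245,140),f(459,40),f(498,124),f(436,152),f(208,250)])
q,r=fit([(c,P,px)],[.6,.0,.35]);print("carrier",q,np.degrees(q[2]));print(np.round(r.reshape(-1,2),1).tolist())
w=lambda n,a,z:print(n,np.round(world(c,a,z)*1e3))
w("jarA",f(315,290),.049);w("jarB",f(526,227),.049)
w("bottle",(404,166),.1)
for n,a,z in[("key nose",f(129,267),.018),("key tailtop handle",f(76,291),.048),("handle top l",f(58,294),.048),("handle top r",f(97,282),.048)]:w(n,a,z)
for n,a,z in[("scr handle t",f(178,328),.05),("scr handle b",f(180,368),.05),("scr foot",f(161,380),.016),("foot",f(199,376),.016),("foot",f(197,325),.016)]:w(n,a,z)
for n,a,z in[("nut1",f(303,140),.036),("nut2",f(362,113),.036)]:
    w(n,a,z)
for d in[(253,430),(400,403)]:w("drv",f(*d),.013)
print(read_qpos()); cw=camera_params("wrist");print(cw["K"]);T=np.array(cw["camera_from_world"]);print(-T[:3,:3].T@T[:3,3],T[:3,:3])
E
```

```text
carrier [0.57846514 0.19144434 0.4523495 ] 25.91771697898503
[[-0.7, -1.1], [-0.7, 0.8], [-0.9, -1.9], [0.3, -0.0], [0.4, -1.6], [1.3, 1.8], [0.4, 3.0]]
jarA [420. 210.  49.]
jarB [489.   5.  49.]
bottle [ 524. -135.  100.]
key nose [443. 398.  18.]
key tailtop handle [413. 442.  48.]
handle top l [409. 459.  48.]
handle top r [422. 422.  48.]
scr handle t [379. 341.  50.]
scr handle b [340. 337.  50.]
scr foot [331. 360.  16.]
foot [336. 323.  16.]
foot [387. 327.  16.]
nut1 [575. 228.  36.]
nut2 [605. 170.  36.]
drv [285. 268.  13.]
drv [316. 124.  13.]
[-1.30678164  0.3829053   0.04395362  1.5978555  -0.01789206  1.16119133
 -0.04994428]
[[301.7130868    0.         281.16269314]
 [  0.         301.7130868  205.02125177]
 [  0.           0.           1.        ]]
[0.16510972 0.63310389 0.37413984] [[ 0.35435638  0.93510979  0.00110846]
 [ 0.89818595 -0.34069356  0.27783069]
 [ 0.26017985 -0.09745547 -0.96062942]]
```

```bash
python3 - <<'E'
from h import *
move_ptp([.52,.33,.26],down(np.radians(116+45)))
print(read_qpos(),read_time_s())
c,im=snap("wrist","w1")
cv2.imwrite("pics/w1b.png",cv2.resize(im,None,fx=1.42,fy=1.42,interpolation=cv2.INTER_CUBIC))
import pickle;pickle.dump(c,open("w1.pkl","wb"))
for p in([.489,.005,.046],[.42,.21,.046]):
    for a in(206,26,296,116,161):print(p,a,inverse_kinematics(p,down(np.radians(a))))
E
```

```text
[-0.81422293  0.31299951  0.21766298  1.68193645 -0.07427329  1.15466936
  0.66585848] 4.0917
[0.489, 0.005, 0.046] 206 [-0.31268283  0.39097963  0.24649966  2.12617955 -0.15614088  0.64098634
  2.0659744 ]
[0.489, 0.005, 0.046] 26 [-0.61704152  0.44598091  0.60047075  2.13942129 -0.40495536  0.66698399
 -0.8557628 ]
[0.489, 0.005, 0.046] 296 [ 0.92550348  0.82754052 -1.24869779  2.07363153  0.96806746  1.01181086
  2.75166152]
[0.489, 0.005, 0.046] 116 [-0.51691507  0.42046958  0.48199517  2.13528454 -0.31648077  0.65350282
  0.63680275]
[0.489, 0.005, 0.046] 161 [-0.42368857  0.40381774  0.37369542  2.13122387 -0.24067454  0.64574948
  1.35512517]
[0.42, 0.21, 0.046] 206 [-0.64743966  0.35592996  0.10664343  2.16479783 -0.06355162  0.62367937
  1.5287583 ]
[0.42, 0.21, 0.046] 26 [-1.0225006   0.39887093  0.53207059  2.18147709 -0.33663036  0.6391428
 -1.36863555]
[0.42, 0.21, 0.046] 296 [ 0.48930728  0.78721552 -1.24713292  2.11797029  0.94482048  0.97686258
  2.29883749]
[0.42, 0.21, 0.046] 116 [-0.82914506  0.36743234  0.31055663  2.17316494 -0.18857676  0.62559679
  0.06914074]
[0.42, 0.21, 0.046] 161 [-0.73921972  0.3598937   0.20928157  2.16907283 -0.12562706  0.62358336
  0.79835645]
```

View pics/w1b.png

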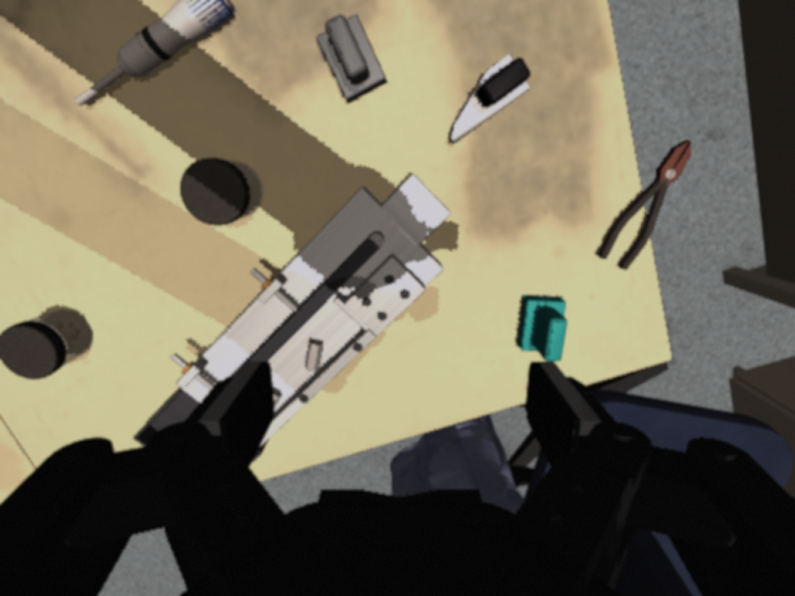

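```bash
python3 - <<'E'
from h import *
import pickle
w=pickle.load(open("w1.pkl","rb"));t=camera_params("top")
g=lambda *a:np.array(a)/1.42
f=lambda *a:np.array(a)/2.4+[120,90]
m=lambda *a:np.array(a)/1e3
def show(n,obs,p0):
    q,r=fit(obs,p0);print(n,np.round(q,4),np.degrees(q[2]).round(1),np.round(r.reshape(-1,2),1).tolist())
T=(t,m([12,205,24],[40,147,42],[40,88,42],[47,-156,26],[-47,-156,26]),f((150,214),(190,157),(245,140),(459,40),(498,124)))
W=(w,m([-34,205,24],[12,205,24],[-56,168,24],[42,168,24],[0,147,42],[40,147,42]),g((411,173),(450,213),(363,186),(442,267),(390,256),(424,289)))
show("car both",[T,W],[.58,.19,.45]);show("car W",[W],[.58,.19,.45]);show("car T",[T],[.58,.19,.45])
TK=(t,m([0,32,48],[0,-2,48],[12.5,-35,18]),f((60,294),(96,282),(129,266)))
WK=(w,m([0,32,48],[0,-2,48],[15,35,18],[-15,35,18],[12.5,-35,9]),g((528,70),(482,98),(529,87),(511,56),(452,140)))
show("key",[TK,WK],[.42,.43,.4]);show("keyT",[TK],[.42,.43,.4]);show("keyW",[WK],[.42,.43,.4])
TS=(t,m([20,0,50],[-20,0,50],[-25,18,16],[-25,-18,16],[25,-18,16]),f((179,328),(180,368),(161,379),(199,376),(197,325)))
# foot corners in wrist
WS=(w,m([-20,0,50],[20,0,50],[25,18,8],[25,-18,8],[-25,18,16],),g((338,17),(359,80),(385,83),(349,100),(362,10)))
show("scrT",[TS],[.36,.34,.1]);show("scr",[TS,WS],[.36,.34,.1])
for n,px,px2 in(("jarA",(315,290),(213,190)),("jarB",(526,227),(33,350))):
    print(n,world(t,f(*px),.049).round(3),world(w,g(*px2),.049).round(3))
for n,px,px2 in(("nut1",(303,140),(314,353)),("nut2",(362,113),(283,415))):
    print(n,world(t,f(*px),.036).round(3),world(w,g(*px2),.036).round(3))
for d in((240,178),(300,160)): pass
E
```

```text
car both [0.5781 0.1933 0.4415] 25.3 [[-1.8, -1.8], [-1.6, 0.2], [-1.7, -2.2], [0.1, 0.6], [-0.2, -0.8], [0.5, -0.6], [-0.1, 0.3], [-1.9, -0.8], [-0.3, 1.4], [-0.3, -0.5], [-0.5, 0.3]]
car W [0.5801 0.1944 0.453 ] 26.0 [[0.3, -0.5], [0.1, 0.1], [-2.0, -0.3], [0.2, 1.2], [0.1, -0.2], [0.2, 0.2]]
car T [0.5764 0.1905 0.4549] 26.1 [[-0.3, -0.1], [-0.3, 1.8], [-0.6, -1.0], [0.6, 0.6], [0.8, -0.9]]
key [0.4255 0.4324 0.2402] 13.8 [[-2.3, -3.7], [-2.9, -1.7], [-1.2, -0.7], [-0.7, -1.6], [2.2, -1.6], [-0.5, 3.4], [-0.7, -0.0], [-2.4, 0.4]]
keyT [0.4208 0.4265 0.3563] 20.4 [[0.4, -0.1], [-0.6, 0.2], [0.1, -0.1]]
keyW [0.4263 0.4331 0.2616] 15.0 [[-0.2, -1.7], [3.2, -1.0], [0.3, 3.1], [-0.5, 0.0], [-1.0, 1.3]]
scrT [0.3598 0.3418 0.0811] 4.6 [[-1.5, -0.3], [-1.4, 0.2], [1.1, -0.4], [0.5, 0.1], [0.7, 0.5]]
scr [0.3638 0.3476 0.0449] 2.6 [[-3.6, -2.2], [-4.2, -1.6], [-1.7, -2.4], [-2.3, -1.4], [-1.3, -1.0], [-2.0, -1.8], [-0.7, -3.9], [0.7, -0.1], [-3.1, 0.4], [-0.8, 2.1]]
jarA [0.42  0.21  0.049] [0.423 0.216 0.049]
jarB [0.489 0.005 0.049] [0.493 0.015 0.049]
nut1 [0.575 0.228 0.036] [0.577 0.234 0.036]
nut2 [0.605 0.17  0.036] [0.626 0.184 0.036]
```

```bash
python3 - <<'E'
from h import *
import pickle
move_ptp([.42,.42,.14],down(np.radians(108)))
print(read_qpos(),read_eef_pos(),read_time_s())
c,im=snap("wrist","w2")
cv2.imwrite("pics/w2b.png",cv2.resize(im,None,fx=1.42,fy=1.42,interpolation=cv2.INTER_CUBIC))
pickle.dump(c,open("w2.pkl","wb"))
for f in(look_for,tip_of):
  for n in("wedge_key","key_handle"):print(f("wrist",n))
E
```

```text
[-1.08618191  0.40730014  0.28082011  1.83792091 -0.13854167  0.91430463
 -0.42682138] [0.42036103 0.42047619 0.14049061] 5.1583
[{'at': [293.0, 182.2], 'confidence': 0.92}]
[{'at': [293.9, 181.4], 'confidence': 0.78}]
[{'at': [289.0, 190.1], 'confidence': 0.93}]
[{'at': [291.9, 178.3], 'confidence': 0.7}]
```

View pics/w2b.png

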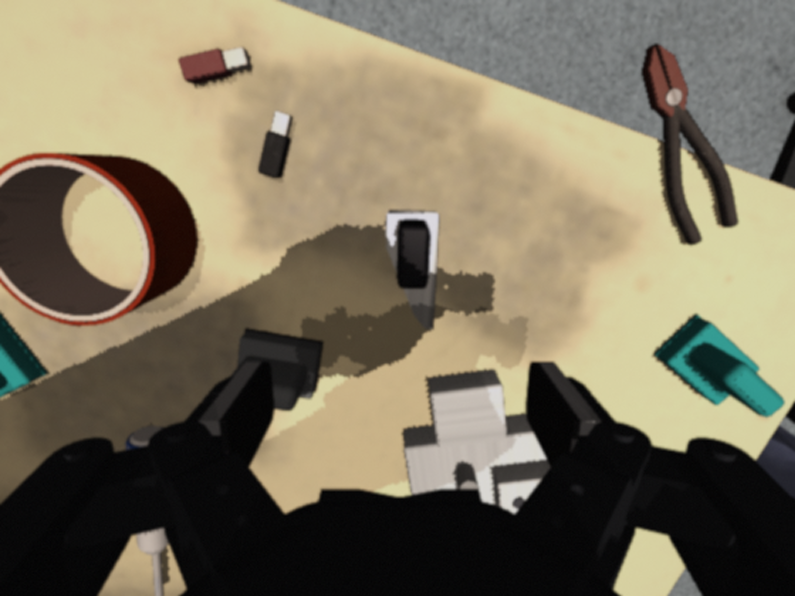

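```bash
python3 - <<'E'
from h import *
import pickle
w=pickle.load(open("w2.pkl","rb"));g=lambda *a:np.array(a)/1.42;m=lambda *a:np.array(a)/1e3
def show(n,obs,p0):
    q,r=fit(obs,p0);print(n,np.round(q,4),np.degrees(q[2]).round(1),np.round(r.reshape(-1,2),1).tolist())
show("key",[(w,m([-15,35,18],[15,35,18],[0,-2,48],[12.5,-35,16]),g((387,212),(438,212),(411,287),(432,329)))],[.42,.43,.3])
show("key2",[(w,m([-15,35,18],[15,35,18],[12.5,-35,18]),g((387,212),(438,212),(432,329)))],[.42,.43,.3])
show("car",[(w,m([-34,205,24],[12,205,24],[-34,168,24],[-56,168,24]),g((429,379),(499,373),(437,430),(404,430)))],[.58,.19,.45])
# edge lines for numeric check
im=cv2.imread("pics/w2.png");cv2.imwrite("pics/w2c.png",cv2.resize(im[130:250,230:390],None,fx=5,fy=5,interpolation=cv2.INTER_CUBIC))
E
```

```text
key [0.425  0.4338 0.3112] 17.8 [[-0.9, -0.1], [0.4, 0.0], [1.4, 1.4], [-0.8, -1.9]]
key2 [0.4254 0.4337 0.314 ] 18.0 [[-0.6, 0.3], [0.7, 0.3], [-0.1, -0.8]]
car [0.5767 0.2043 0.4518] 25.9 [[0.3, -0.1], [3.2, -2.4], [-0.6, 0.2], [-1.2, 3.1]]
```

View pics/w2c.png

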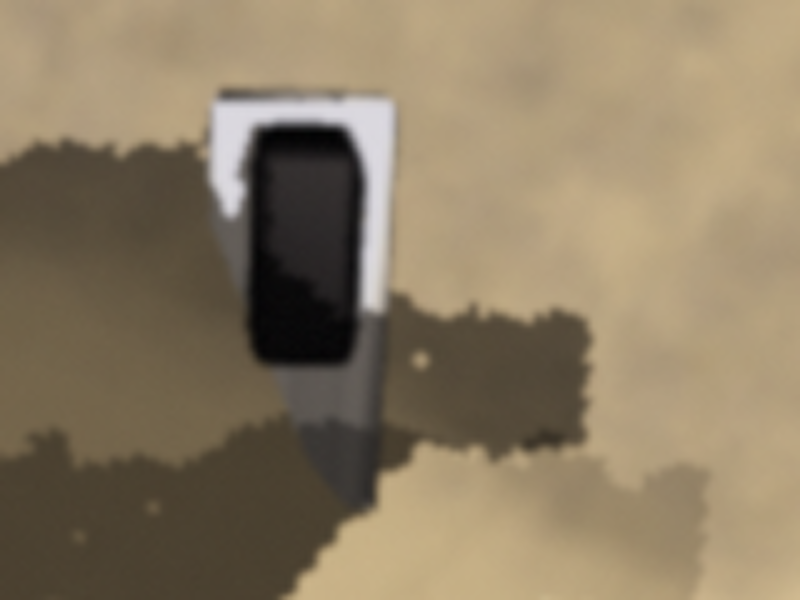

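```bash
python3 - <<'E'
from h import *
import pickle
w=pickle.load(open("w2.pkl","rb"));g=lambda *a:np.array(a)/5+[230,130];m=lambda *a:np.array(a)/1e3
def show(n,obs,p0):
    q,r=fit(obs,p0);print(n,np.round(q,4),np.degrees(q[2]).round(1),np.round(r.reshape(-1,2),1).tolist());return q
q=show("key",[(w,m([-15,35,18],[15,35,18],[0,-2,48],[10,-35,18]),g((212,98),(393,98),(302,362),(352,506)))],[.42,.43,.3])
q=show("key",[(w,m([-15,35,18],[15,35,18],[15,-35,18]),g((212,98),(393,98),(372,508)))],[.42,.43,.3])
# height check via nets in top camera: handle triangulation
t=camera_params("top");a=np.array([302,240])/5+[230,130]
f=np.array([77,288])/2.4+[120,90]
def ray(c,p):return world(c,p,0),world(c,p,.1)
A,B=[ray(*k) for k in((w,a),(t,f))]
zs=np.linspace(0,.1,101);d=[np.linalg.norm((A[0]+(A[1]-A[0])*z*10)-(B[0]+(B[1]-B[0])*z*10)) for z in zs];print("z",zs[np.argmin(d)],min(d))
E
```

```text
key [0.4249 0.4337 0.3038] 17.4 [[-0.6, -0.5], [0.4, -0.0], [0.3, 1.2], [-0.1, -0.4]]
key [0.4244 0.4332 0.2862] 16.4 [[-0.6, -0.4], [0.4, 0.7], [0.2, -0.2]]
z 0.026000000000000002 0.0018407353028478378
```

```bash
python3 - <<'E'
from h import *
import pickle
k=np.array([.4248,.4335,.302]);h=place(k,[0,.015,0])[0]
o=down(k[2]+np.pi/2)
move_ptp([h[0],h[1],.09],o)
movel([h[0],h[1],.041],speed=.1)
print(read_ft_force())
move_gripper(.0,60);print(read_finger_gap(),read_grasp_force(),read_eef_pos())
movel([h[0],h[1],.12]);print(read_finger_gap(),read_ft_force())
car=np.array([.5795,.194,.453])
q=place(car,[-.030,.25,0])[0]
move_ptp([q[0],q[1],.15],down(car[2]+np.pi/2));print(read_qpos(),read_time_s())
c,im=snap("wrist","w3");pickle.dump(c,open("w3.pkl","wb"))
cv2.imwrite("pics/w3b.png",cv2.resize(im[100:400,80:480],None,fx=2,fy=2,interpolation=cv2.INTER_CUBIC))
E
```

```text
[0.03223507 0.33395015 0.51098215]
0.01481396598463476 58.77431809902191 [0.42039423 0.44796781 0.04124178]
0.01515592062900615 [ 0.68970157 -0.68708861 -2.17863245]
[-1.02139233  0.40487232  0.26327123  1.81674009 -0.12626546  0.93769752
 -0.25492166] 8.05
```

View pics/w3b.png

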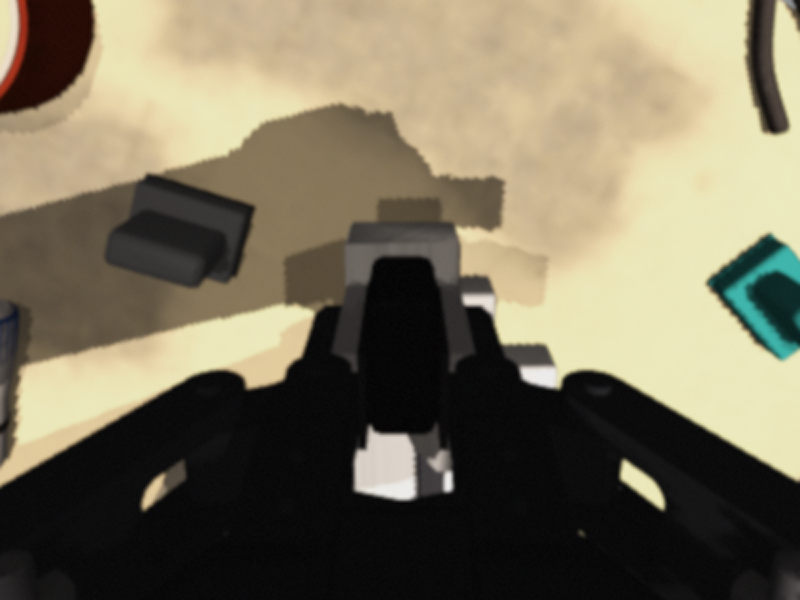

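```bash
cat >> h.py <<'E'
CAR=np.array([.580,.1955,.453])
def cp(x,y,z): return place(CAR,[x/1e3,y/1e3,z/1e3])[0]   # carrier mm -> world
def cf(v): c,s=np.cos(CAR[2]),np.sin(CAR[2]);return np.array([c*v[0]+s*v[1],-s*v[0]+c*v[1],v[2]]).round(1)  # force in carrier axes
E
python3 - <<'E'
from h import *
move_ptp(cp(-16.5,215,85),down(CAR[2]+np.pi/2))
movel(cp(-16.5,215,69),speed=.08);f0=read_ft_force();print(f0)
z=68
while z>60:
    movel(cp(-16.5,215,z),speed=.05)
    d=cf(read_ft_force()-f0);print(z,d)
    if d[2]>2.5:break
    z-=1
c,im=snap("top","t1");c2,im2=snap("scene","s1")
a=cv2.resize(im[120:240,150:310],None,fx=4.5,fy=4.5,interpolation=cv2.INTER_CUBIC)
cv2.imwrite("pics/t1c.png",a)
print(read_time_s(),read_finger_gap(),read_eef_pos())
E
```

```text
[ 0.15018215  0.11322697 -1.04389234]
68 [-0.3  0.9 -0.5]
67 [-0.2 -0.1 -0. ]
66 [0.1 0.4 0.3]
65 [-0.5  0.5  2.7]
9.95 0.014486198995904443 [0.47120974 0.3817575  0.0652186 ]
```

View pics/t1c.png

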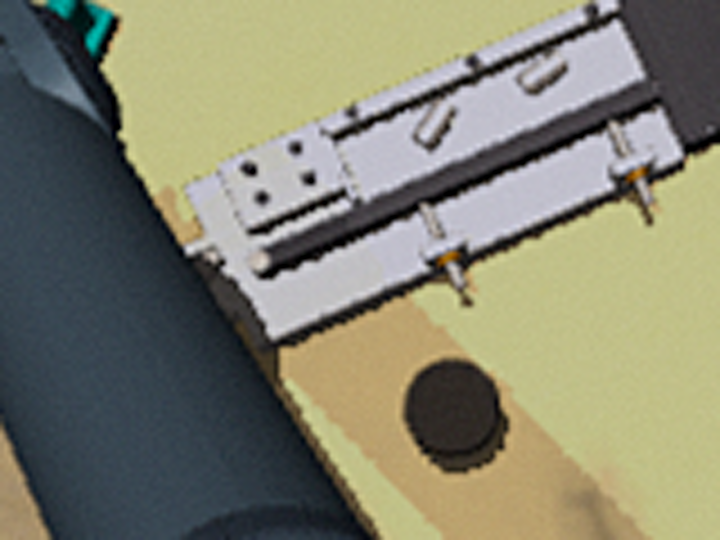

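```bash
python3 - <<'E'
from h import *
f0=np.array([.15,.11,-1.04])
x=-18.;movel(cp(x,215,65.4),speed=.05)
y=215
while y>146:
    y-=3;movel(cp(x,y,65.4),speed=.05);d=cf(read_ft_force()-f0)
    if y%6==2 or abs(d[1])>6: print(y,x,d,round(read_finger_gap()*1e3,1))
    if d[1]>15 and y>150 : print("stop");break
    if y<174 and abs(d[0])>3: x-= -np.sign(d[0])*min(1,abs(d[0])/6)   # ease off lateral load
print(y,x,cf(read_ft_force()-f0),read_time_s(),read_finger_gap())
E
```

```text
212 -18.0 [-0.8 -0.8  0.1] 15.0
206 -18.0 [-0.3 -0.3 -0.2] 14.8
200 -18.0 [-0.3 -0.1 -0.3] 14.8
194 -18.0 [-1.1 -0.9  1.1] 14.8
188 -18.0 [ 2.5  3.1 -0.3] 14.8
182 -18.0 [2.6 3.6 0.1] 14.8
176 -18.0 [ 2.1  4.7 -0.3] 14.6
170 -17.45 [3.4 4.2 0.2] 14.5
164 -16.133333333333333 [3.  4.5 0.7] 14.8
158 -15.466666666666667 [2.1 5.9 1.1] 15.1
152 -15.466666666666667 [1.8 5.9 0.4] 14.8
149 -15.466666666666667 [1.7 6.3 1.5] 15.2
146 -15.466666666666667 [2.6 4.7 0.4] 14.6
146 -15.466666666666667 [2.6 4.7 0.4] 15.95 0.014632452502793753
```

```bash
python3 - <<'E'
from h import *
f0=np.array([.15,.11,-1.04]);x=-15.5
for i in range(8):
    d=cf(read_ft_force()-f0)
    if d[0]<-1:break
    x+=.5;movel(cp(x,146,65.4),speed=.03)
print("x",x,d)
y=146
while y>132:
    y-=1;movel(cp(x,y,65.4),speed=.03);d=cf(read_ft_force()-f0);print(y,d,cf(read_eef_pos()-CAR[[0,1,2]]*[1,1,0])*1)
    if d[1]>13:break
print(read_time_s(),read_finger_gap())
import pickle
v=read_eef_pos()-np.r_[CAR[:2],0];c,s=np.cos(CAR[2]),np.sin(CAR[2]);print("tcp in carrier",c*v[0]+s*v[1],-s*v[0]+c*v[1],v[2])
E
```

```text
x -14.0 [-1.1  5.5  3.8]
145 [-1.3  5.3  2.9] [-0.   0.1  0.1]
144 [-0.7  6.6  4. ] [-0.   0.1  0.1]
143 [0.1 7.4 3.8] [-0.   0.1  0.1]
142 [0.4 6.2 2.9] [-0.   0.1  0.1]
141 [-0.9  6.7  4. ] [-0.   0.1  0.1]
140 [0.1 6.4 3.6] [-0.   0.1  0.1]
139 [-0.8  6.   3.4] [-0.   0.1  0.1]
138 [-0.5  5.9  3.8] [-0.   0.1  0.1]
137 [-0.7  5.5  2.9] [-0.   0.1  0.1]
136 [0.1 7.7 4.4] [-0.   0.1  0.1]
135 [-1.   8.6  3.9] [-0.   0.1  0.1]
134 [-1.   9.8  3.5] [-0.   0.1  0.1]
133 [-0.1  9.8  3. ] [-0.   0.1  0.1]
132 [-0.9 12.   3.5] [-0.   0.1  0.1]
20.2 0.015159352741087583
tcp in carrier -0.0157088494916776 0.13950710981567616 0.06564733880657489
```

```bash
cat >> h.py <<'E'
def tc():
    v=read_eef_pos()-np.r_[CAR[:2],0];c,s=np.cos(CAR[2]),np.sin(CAR[2]);return (np.array([c*v[0]+s*v[1],-s*v[0]+c*v[1],v[2]])*1e3).round(1)
E
python3 - <<'E'
from h import *
f0=np.array([.15,.11,-1.04]);x=-14
y=132
while y>122:
    y-=2;movel(cp(x,y,65.4),speed=.03);d=cf(read_ft_force()-f0);print(y,d,tc())
    if d[1]>17:break
move_gripper(.03);pause(.2);print(tc(),cf(read_ft_force()-f0))
p=read_eef_pos();movel([p[0],p[1],.16]);
q=cp(-10,235,0);move_ptp([q[0],q[1],.17],down(CAR[2]+np.pi/2))
c,im=snap("wrist","w4");import pickle;pickle.dump(c,open("w4.pkl","wb"))
cv2.imwrite("pics/w4b.png",cv2.resize(im[120:420,80:480],None,fx=2,fy=2,interpolation=cv2.INTER_CUBIC))
print(read_time_s(),tip_of("wrist","wedge_key"),tip_of("wrist","key_handle"))
E
```

```text
130 [-0.9 13.3  3.9] [-15.7 139.4  65.8]
128 [-1.2 15.8  5.2] [-15.8 139.2  65.9]
126 [-1.5 18.4  5.2] [-15.8 139.1  66. ]
[-14.5 124.2  65.1] [-0.4 -0.7  1.1]
22.8083 [{'at': [275.9, 307.7], 'confidence': 0.85}] [{'at': [274.2, 315.0], 'confidence': 0.95}]
```

View pics/w4b.png

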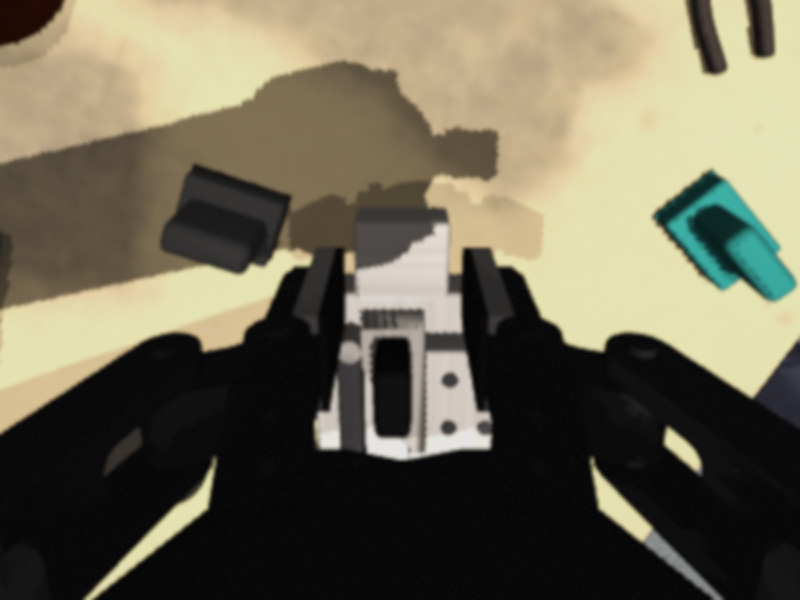

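```bash
python3 - <<'E'
from h import *
import pickle
move_gripper(.05)
move_ptp([.41,.348,.17],down(np.radians(184)))
c,im=snap("wrist","w5");pickle.dump(c,open("w5.pkl","wb"))
print(read_qpos(),read_time_s(),tip_of("wrist","scraper"))
for r in tip_of("wrist","scraper"):print(world(c,r["at"],0))
cv2.imwrite("pics/w5b.png",cv2.resize(im[60:360,80:480],None,fx=2,fy=2,interpolation=cv2.INTER_CUBIC))
E
```

```text
[-0.81981639  0.26339939  0.04462285  1.94239334 -0.01441624  0.93537937
  0.87149751] 24.3167 [{'at': [267.7, 182.4], 'confidence': 0.57}, {'at': [226.6, 291.5], 'confidence': 0.42}]
[0.40365912 0.33484562 0.        ]
[0.52961399 0.29632008 0.        ]
```

View pics/w5b.png

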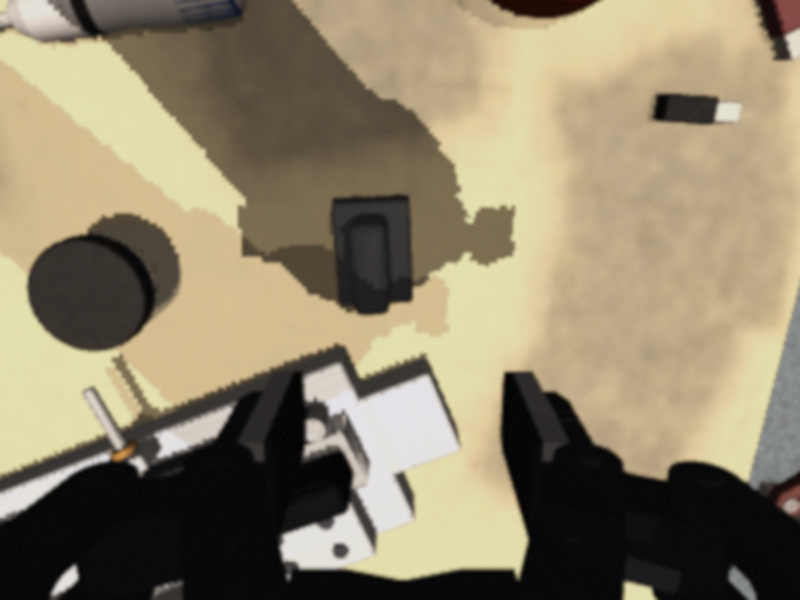

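```bash
python3 - <<'E'
from h import *
import pickle
w=pickle.load(open("w5.pkl","rb"));g=lambda *a:np.array(a)/2+[80,60];m=lambda *a:np.array(a)/1e3
q,r=fit([(w,m([-25,-18,16],[-25,18,16],[25,18,16],[20,0,50]),g((333,201),(409,198),(412,299),(370,312)))],[.40,.335,.05])
print(q,np.degrees(q[2]),r.reshape(-1,2).round(1).tolist())
o=down(q[2]+np.pi)
move_gripper(.06)
move_ptp([q[0],q[1],.1],o);movel([q[0],q[1],.041],speed=.1);print(read_ft_force())
move_gripper(0,60);print(read_finger_gap(),read_grasp_force(),read_eef_pos())
movel([q[0],q[1],.15]);print(read_finger_gap())
# view of the lane
move_ptp(cp(0,-10,210),down(CAR[2]+np.pi))
c,im=snap("wrist","w6");pickle.dump(c,open("w6.pkl","wb"));print(read_qpos(),read_time_s())
cv2.imwrite("pics/w6b.png",cv2.resize(im[60:360,80:480],None,fx=2,fy=2,interpolation=cv2.INTER_CUBIC))
E
```

```text
[0.40327141 0.33415952 0.09418546] 5.39642955536291 [[-0.9, -1.1], [0.3, -0.7], [-0.0, 0.8], [0.4, 1.1]]
[ 0.39363244 -0.83762228  0.46831548]
0.014781506638745497 59.16290581226349 [0.4036922  0.33450797 0.0416006 ]
0.01504360000357332
[-0.47319052  0.35323624  0.11370074  1.73457832 -0.04708829  1.05953126
  1.68367766] 28.1583
```

View pics/w6b.png

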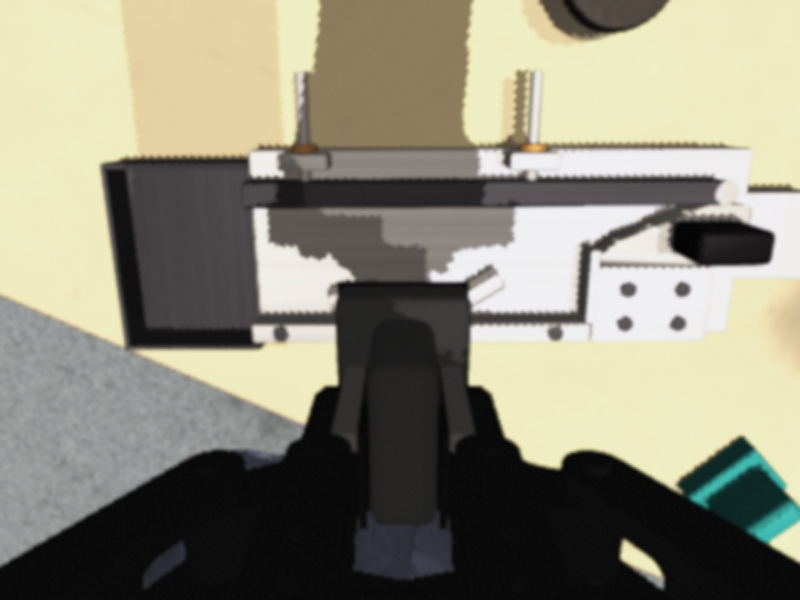

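```bash
python3 - <<'E'
from h import *
import pickle
w=pickle.load(open("w6.pkl","rb"));g=lambda *a:np.array(a)/2+[80,60];m=lambda *a:np.array(a)/1e3
q,r=fit([(w,m([-56,168,24],[-56,-85,24],[-47,-156,26],[47,-156,26],[40,147,42],[40,88,42],[42,168,24]),g((749,149),(250,150),(104,163),(127,346),(703,338),(590,340),(724,330)))],CAR)
print(q,np.degrees(q[2]),r.reshape(-1,2).round(1).tolist())
def loc(p,z,C):
    v=world(w,np.array(p)/2+[80,60],z)[:2]-C[:2];c,s=np.cos(C[2]),np.sin(C[2]);return (np.array([c*v[0]+s*v[1],-s*v[0]+c*v[1]])*1e3).round(1)
for n,p,z in(("nut end a",(490,266),.036),("nut end b",(504,281),.036),("nut side",(503,288),.027),("lip left",(582,250),.024),("gate inner bottom",(480,206),.043),("fence inner top",(520,325),.042)):print(n,loc(p,z,q))
E
```

```text
[0.58072888 0.19537938 0.45800499] 26.241752684725693 [[2.2, -1.4], [-2.2, -0.8], [-0.2, 2.4], [0.5, -0.9], [-0.0, 0.9], [-0.9, 0.2], [0.6, 0.7]]
nut end a [ 1.9 37.1]
nut end b [ 9.8 44.5]
nut side [16.1 45.7]
lip left [-3.5 86.7]
gate inner bottom [-29.5  30.2]
fence inner top [31.4 52.6]
```

```bash
sed -i 's/^CAR=.*/CAR=np.array([.5805,.1955,.457])/' h.py; python3 - <<'E'
from h import *
o=down(CAR[2]+np.pi)
move_ptp(cp(0,66.5,120),o);print(read_finger_gap(),read_qpos())
movel(cp(0,66.5,82),speed=.1);f0=read_ft_force();np.save("f0.npy",f0)
z=80
while z>64.5:
    movel(cp(0,66.5,z),speed=.06);d=cf(read_ft_force()-f0)
    if max(abs(d))>2.5:print(z,d,tc());
    if d[2]>5:break
    z-=1
print(z,d,tc(),read_finger_gap(),read_time_s())
E
```

```text
0.01517593061876878 [-0.56632229  0.44802546  0.07466755  1.80951416 -0.04208     0.88789775
  1.55991826]
65 [-2.8  0.7  5.7] [ 0.1 66.5 65.6]
65 [-2.8  0.7  5.7] [ 0.1 66.5 65.6] 0.01503088906166222 33.2333
```

```bash
python3 - <<'E'
from h import *
f0=np.load("f0.npy")
for y in list(range(50,-95,-12))+[-96]:
    movel(cp(0,y,65.2),speed=.07);d=cf(read_ft_force()-f0);print(y,d,tc(),round(read_finger_gap()*1e3,1))
    if max(abs(d[:2]))>20:print("STOP");break
print(read_time_s())
E
```

```text
50 [-0.5 -2.   3.8] [ 0.7 47.3 65.7] 14.9
38 [0.  0.8 5.6] [ 0.6 37.  65.6] 15.0
26 [-0.5  0.3  6.7] [ 0.5 26.1 65.6] 14.9
14 [-0.6  2.1  5.8] [ 0.4 14.5 65.6] 15.0
2 [0.1 1.2 6.3] [ 0.4  2.6 65.6] 15.2
-10 [-0.7  1.8  6.5] [ 0.4 -9.4 65.6] 15.3
-22 [-0.4  2.4  6.6] [  0.4 -21.6  65.6] 14.7
-34 [0.5 1.6 5.9] [  0.5 -33.5  65.6] 15.0
-46 [0.  1.6 5.8] [  0.5 -45.6  65.6] 14.7
-58 [0.2 2.3 6.8] [  0.5 -57.6  65.6] 15.3
-70 [-1.   1.1  6.4] [  0.5 -69.8  65.6] 15.1
-82 [0.6 1.5 6.4] [  0.5 -81.8  65.7] 15.5
-94 [0.2 1.4 6.3] [  0.4 -93.7  65.6] 15.1
-96 [-0.6  3.   7.3] [  0.5 -94.4  65.6] 15.0
37.7667
```

```bash
python3 - <<'E'
from h import *
movel(cp(0,-90,120));
movel(cp(0,-60,180));move_ptp([.40,.34,.12],down(np.radians(186)))
print(read_finger_gap());movel([.40,.34,.055]);f0=read_ft_force();z=.047
while z>.037:
    movel([.40,.34,z],speed=.05);d=read_ft_force()-f0
    if d[2]>3:break
    z-=.001
print(z,d);move_gripper(.045);pause(.1);movel([.40,.34,.12])
move_ptp([.43,.22,.2],down(CAR[2]+np.pi))
import pickle
c,im=snap("wrist","w7");pickle.dump(c,open("w7.pkl","wb"));print(read_qpos(),read_time_s())
r=look_for("wrist","jar_b");print(r,[world(c,k["at"],.049).round(3) for k in r])
r=tip_of("wrist","jar_b");print([world(c,k["at"],.0).round(3) for k in r])
cv2.imwrite("pics/w7b.png",cv2.resize(im,None,fx=1.42,fy=1.42,interpolation=cv2.INTER_CUBIC))
E
```

```text
0.01522412439247199
0.040999999999999995 [-1.3190677  -1.6112861   5.16496721]
[-0.60434427  0.1258996   0.04605655  2.04273428 -0.00801562  0.97575484
  1.47468939] 44.2667
[{'at': [52.5, 158.1], 'confidence': 0.89}, {'at': [278.8, 190.0], 'confidence': 0.59}, {'at': [120.9, 292.0], 'confidence': 0.17}] [array([0.489, 0.019, 0.049]), array([0.426, 0.216, 0.049]), array([0.594, 0.117, 0.049])]
[array([0.493, 0.008, 0.   ]), array([0.428, 0.215, 0.   ]), array([0.582, 0.198, 0.   ])]
```

View pics/w7b.png

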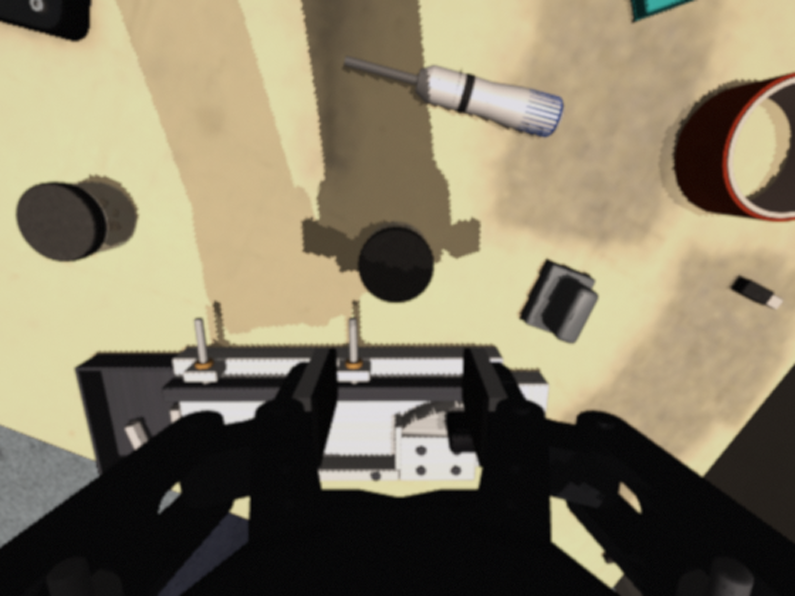

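```bash
python3 - <<'E'
from h import *
import pickle
w=pickle.load(open("w7.pkl","rb"));
for z in(.036,.015):
    v=world(w,np.array((175,413))/1.42,z)[:2]-CAR[:2];c,s=np.cos(CAR[2]),np.sin(CAR[2]);print((np.array([c*v[0]+s*v[1],-s*v[0]+c*v[1]])*1e3).round(1))
move_ptp(cp(30,-60,230),down(CAR[2]+np.pi))
c,im=snap("wrist","w8");pickle.dump(c,open("w8.pkl","wb"));print(read_qpos(),read_time_s())
cv2.imwrite("pics/w8b.png",cv2.resize(im[60:360,80:480],None,fx=2,fy=2,interpolation=cv2.INTER_CUBIC))
E
```

```text
[-15.8 -81.3]
[ -2.8 -93.8]
[-0.4439678   0.40659748  0.1767746   1.61942848 -0.07919683  1.12520208
  1.78412035] 45.2833
```

View pics/w8b.png

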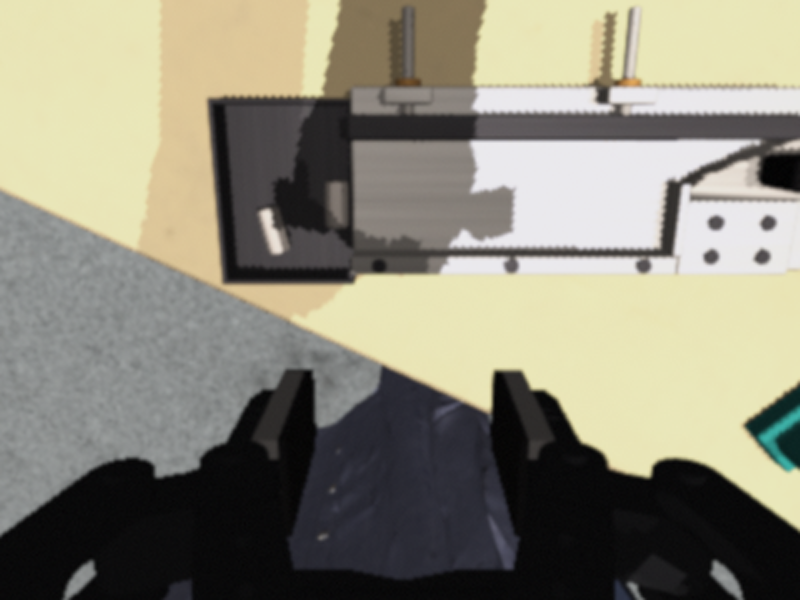

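```bash
python3 - <<'E'
from h import *
o=down(CAR[2]+np.pi)
move_gripper(.085);p=[.426,.2155]
move_ptp([*p,.11],o);movel([*p,.043],speed=.1);print(read_ft_force())
move_gripper(.0,40);print(read_finger_gap(),read_grasp_force(),read_ft_force())
movel([*p,.13]);print(read_finger_gap())
move_ptp(cp(2,42,125),o);movel(cp(2,42,78),speed=.1);f0=read_ft_force();z=73
while z>65:
    movel(cp(2,42,z),speed=.05);d=cf(read_ft_force()-f0)
    if d[2]>3:break
    z-=1
print(z,d,tc(),read_finger_gap())
move_gripper(.07);movel(cp(2,42,130));print(read_time_s())
move_ptp([.47,.03,.19],o)
import pickle
c,im=snap("wrist","w9");pickle.dump(c,open("w9.pkl","wb"));print(read_qpos(),read_time_s())
r=look_for("wrist","jar_b");print(r,[world(c,k["at"],.049).round(3) for k in r])
r=tip_of("wrist","jar_b");print([world(c,k["at"],.0).round(3) for k in r])
cv2.imwrite("pics/w9b.png",cv2.resize(im,None,fx=1.42,fy=1.42,interpolation=cv2.INTER_CUBIC))
E
```

```text
[0.4524744  0.82091008 0.46027608]
0.047554328361828144 40.71233637725527 [-1.66303229 -0.41844073  4.18415381]
0.04779044293845502
67 [-1.7 -0.8  6.9] [ 2.3 42.  68.2] 0.04786744225739722
52.625
[-0.38011289  0.11259889  0.23840875  2.08317755 -0.03309259  0.94897373
  1.90711994] 53.6
[{'at': [248.1, 207.5], 'confidence': 0.75}] [array([0.493, 0.009, 0.049])]
[array([0.496, 0.01 , 0.   ])]
```

View pics/w9b.png

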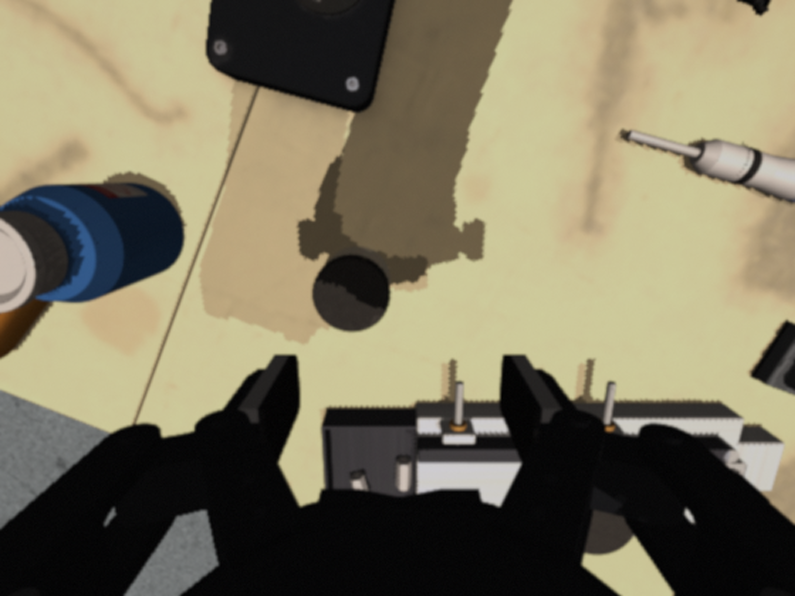

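```bash
python3 - <<'E'
from h import *
o=down(CAR[2]+np.pi)
move_gripper(.085);p=[.4935,.0095]
movel([*p,.11],o);movel([*p,.043],speed=.1);print(read_ft_force())
move_gripper(.0,40);print(read_finger_gap(),read_grasp_force(),read_ft_force())
movel([*p,.14]);print(read_finger_gap())
Y=-40
move_ptp(cp(2,Y,130),o);movel(cp(2,Y,78),speed=.1);f0=read_ft_force();z=73
while z>65:
    movel(cp(2,Y,z),speed=.05);d=cf(read_ft_force()-f0)
    if d[2]>3:break
    z-=1
print(z,d,tc(),read_finger_gap())
move_gripper(.07);movel(cp(2,Y,140));print(read_time_s())
# look at lane and key
move_ptp(cp(60,60,250),o)
import pickle
c,im=snap("wrist","w10");pickle.dump(c,open("w10.pkl","wb"));print(read_qpos(),read_time_s())
print(tip_of("wrist","key_handle"))
cv2.imwrite("pics/w10b.png",cv2.resize(im[60:360,80:480],None,fx=2,fy=2,interpolation=cv2.INTER_CUBIC))
E
```

```text
[-0.31480293 -1.03646469 -0.00221438]
0.047086946502476794 41.52554128551856 [-0.2701192   0.14972147  5.84366434]
0.04702669918494331
67 [-2.4 -0.4  5.3] [  2.3 -40.1  68.1] 0.0474068472146226
60.95
[-0.61991414  0.41984005  0.17821175  1.56194672 -0.0759791   1.17262769
  1.59785743] 61.6833
[{'at': [362.3, 117.1], 'confidence': 0.63}, {'at': [131.4, 131.2], 'confidence': 0.31}, {'at': [195.6, 132.6], 'confidence': 0.2}]
```

View pics/w10b.png

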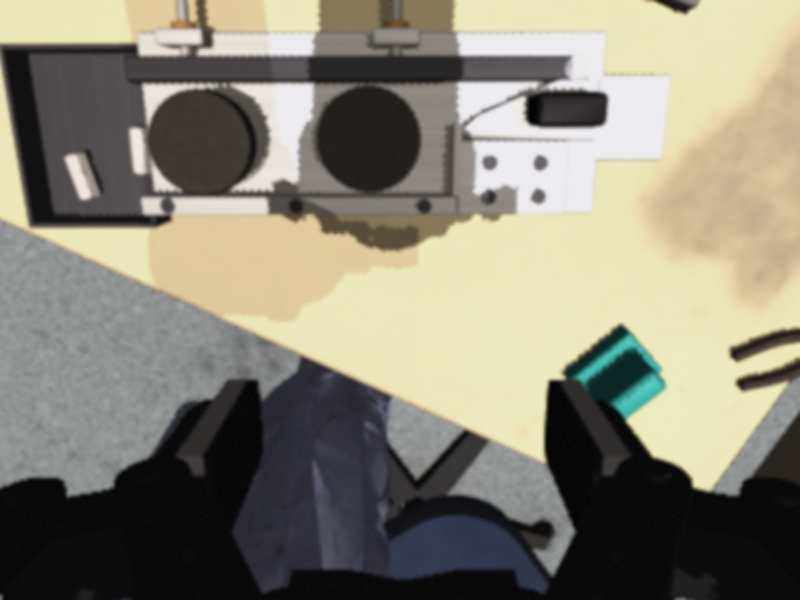

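```bash
python3 - <<'E'
from h import *
h=place(np.array([.580,.1955,.453]),[-.0157,.1395,0])[0]
o=down(CAR[2]+np.pi/2)
move_gripper(.045)
move_ptp([h[0],h[1],.13],o);movel([h[0],h[1],.0655],speed=.1);t0=tc();f0=read_ft_force();print(t0,f0)
move_gripper(0,80);print(read_finger_gap(),read_grasp_force(),tc(),cf(read_ft_force()-f0))
for y in range(6,85,6):
    movel(cp(t0[0]-.3,t0[1]+y,65.9),speed=.06);d=cf(read_ft_force()-f0);print(y,d,tc(),round(read_finger_gap()*1e3,1))
    if max(abs(d[:2]))>30 or read_finger_gap()<.011:print("STOP");break
print(read_time_s())
E
```

```text
[-15.1 139.6  65.8] [-0.21284573 -0.17712994 -0.46744949]
0.01466812908303607 78.91634702682495 [-15.6 140.1  66.4] [-3.   0.2  5.3]
6 [-2.5 -3.2  4.6] [-15.6 143.5  66.1] 14.4
12 [-1.9 -4.8  2.8] [-15.6 148.4  65.9] 14.7
18 [-1.4 -5.8  4.5] [-15.5 154.4  66. ] 14.6
24 [-2.9 -5.1  4.7] [-15.6 160.7  66. ] 14.7
30 [-2.7 -4.5  4.9] [-15.5 167.2  66. ] 14.9
36 [-2.2 -4.8  4.9] [-15.5 173.6  66.1] 14.6
42 [-1.7 -5.1  5.8] [-15.5 180.5  66.1] 14.5
48 [-2.6 -3.9  6.1] [-15.5 187.1  66.2] 14.6
54 [-3.1 -4.   5.8] [-15.5 193.4  66.2] 14.7
60 [ 0.7 -2.1  4.1] [-14.4 200.8  66.4] 14.5
66 [ 1.6 -1.   4.5] [-14.5 207.2  66.4] 14.6
72 [ 0.6 -0.4  5.4] [-14.9 212.7  66.3] 14.5
78 [ 0.1 -2.5  6.1] [-15.1 218.4  66.2] 14.7
84 [ 0.8 -1.5  6.6] [-15.1 224.6  66.2] 14.9
68.1833
```

```bash
python3 - <<'E'
from h import *
p=read_eef_pos();movel([p[0],p[1],.12]);print(read_finger_gap())
o=down(.302+np.pi/2);h=[.4204,.4478]
move_ptp([*h,.1],o);movel([*h,.055],speed=.1);f0=read_ft_force();z=.047
while z>.036:
    movel([*h,z],speed=.05);d=read_ft_force()-f0
    if d[2]>3:break
    z-=.001
print(z,d,read_finger_gap());move_gripper(.04);pause(.1);movel([*h,.14])
move_ptp([.5,.4,.30],down(np.radians(180)))
c,im=snap("wrist","w11");print(read_qpos(),read_time_s())
ct,t=snap("top","t2")
cv2.imwrite("pics/fin.png",np.vstack([cv2.resize(im[0:250,0:560],(672,300)),cv2.resize(t[110:250,140:450],(664,300),interpolation=cv2.INTER_CUBIC).copy() if 0 else cv2.resize(t[110:250,140:450],(672,300),interpolation=cv2.INTER_CUBIC)]))
E
```

```text
0.014424751135425719
0.040999999999999995 [-1.92059436 -1.84072945  6.69150984] 0.014862002748858483
[-0.91968121  0.33192084  0.2265649   1.57687992 -0.0776238   1.24481009
  0.89127508] 74.0167
```

View pics/fin.png

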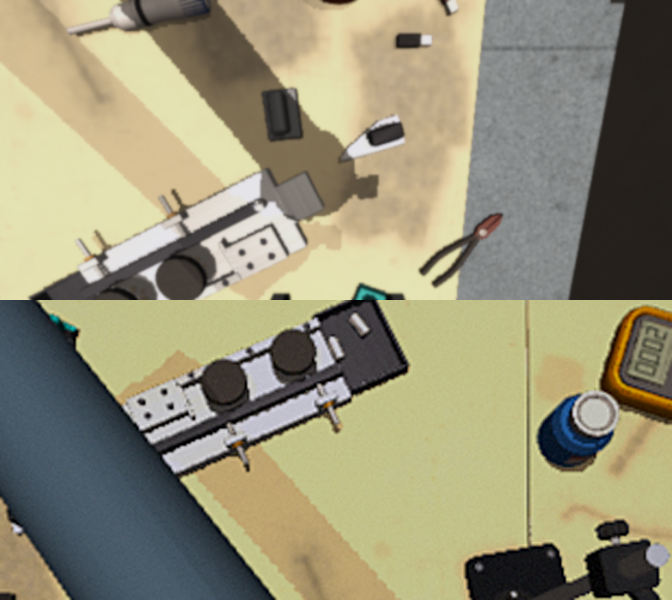

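```bash
python3 -c "
from bench import *
print(sign_off())"
```

```text
the job is handed in; nothing more can be done
None
```

I handed the job in at about 74 s. The last pictures show both nuts in the catch tray, the two jars present upright with the gate shut on them, the key flat and the scraper standing on the bench, and the bottle and driver not disturbed.

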